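# Third hand at the clamping platform: press a tube block against the spring stop

### The arm

A 6-joint arm with a two-finger parallel gripper is mounted at the origin on the work surface. World frame = base frame: x ahead of the robot, y to its left, z up, the work surface at z = 0. Lengths are in mm, angles in degrees, forces in N, time in s.
With the tool pointing down it reaches from about 275 to 875 mm from the base axis. Payload 12.5 kg.
Tool frame: the origin (TCP) lies between the finger pads; the fingertips stand 25 mm ahead of it and the grasp point (between the pads) lies 6 mm ahead of it; z points along the fingers, y is the line along which they close (so a half turn about z gives the same grasp; the last joint's range is limited). The gripper opens to 85 mm and grips with 20 to 120 N. Pads are 22 mm wide; open, the fingers measure 114 mm over their backs; the gripper's body (76 mm by 85 mm) begins 54 mm behind the grasp point. The pads swing forward as they close: fully open they stand 13 mm farther back than shut.
Start: joints at [60.183, 20.094, 94.641, -0, 65.266, -4.847], TCP at [232.143, 498.592, 256.29] pointing down, gripper open.
Joint ranges: [-157.81, 157.81], [-45, 120.19], [0.68, 151.7], [-89.99, 269.99], [4.06, 180], [-164.3, 164.3]. Speed limits (degrees/s): [127.2, 127.2, 159.86, 180, 180, 180].

### API

Orientations are given as [roll, pitch, yaw] about the fixed x, y, z axes, in that order (R = Rz(yaw) Ry(pitch) Rx(roll)).
In Python, from rig import sense, get_image, hand_in gives the robot as it stands.
- The arm moves only by the tool carry_out, never from a script. Its argument "commands" is a list of rows, each a list of 6 numbers: the shift along the tool's x, y, z as a fraction of full scale, then the turn, a rotation vector about the tool's x, y, z as a fraction of full scale. In form: [[x, y, z, rx, ry, rz], ...]. A call has 1 to 20 rows; each row is the pose to reach, as a shift and turn from the pose commanded when the call began, along the tool's axes at that moment; what a row does not reach only later rows make up. Full scale, the value 1, is 20 cm for a shift and 45 degrees for a turn. A row lasts 1/8 s, in which the tool goes at most 62.5 mm and 10.7 degrees, less where a joint would pass 70% of its speed; a pose out of reach is approached as far as the arm can. A call with a number of a shift or a turn outside -1 to 1 is refused whole. A call with a gripper value outside its range is refused whole. "grip" is the finger opening in mm, from 0 to 85.4, set as the call begins (left out, the last holds). The fingers move at their own pace and stop on an object; the grip force is fixed at half the most. Time passes only in rows, so rows that repeat a pose let the fingers close. It gives the time, the measured TCP pose, the force, the opening and the grip force at its end, in the units of the state.
- sense(): the state, without advancing time (a new reading comes with each control period).
- get_image(name): name is "scene" or "top" or "wrist"; returns a dict with "img" (480x640x3 uint8, red, green, blue), "depth" (480x640 float32, mm along the optical axis (not along the pixel's ray), 0 where there is no reading), "fx", "fy", "cx", "cy" (pixels), "extrinsics" (4x4, takes a point from world to camera coordinates); the wrist camera has in their place "hand_eye" (4x4, takes a point from camera to tool coordinates, whose origin is the TCP and whose axes are the flange's). Camera axes: x right, y down, z forward; pixel columns grow to the right and rows downward; lengths in mm; the calibration is good to about 2 mm. A picture is of the moment at which its call begins: read the wrist's pose just before it.
- hand_in(): hands the job in; it is judged then, once.
The state is a dict: "clock": time; "joints": joint angles; "qvel": joint speeds; "effort": joint torques, N m; "ee_pos": TCP position; "tcp_rot": TCP orientation; "wrist_force": force on the tool from outside, world axes, zero at the start; "moment": the same for the moment, N m; "finger_gap": finger opening in mm; "grip_force": force on a finger pad.
Only numpy, scipy, OpenCV 4.12 (cv2) and the standard library are available. Lean on these libraries where they do the work, as an engineer would, in place of code of your own. Each camera call takes 0.05 s, during which the arm holds its last target. There are 200 camera calls.

### The job

Be my third hand: take the narrow aluminium tube block, lay it flat in the channel of the clamping platform with its lug towards the open mouth, slide it nose first under the clamp bridge and push it against the spring stop with a steady push of about 11 newtons, which drives the stop in about half of its travel. Never run the stop in to the end of its travel. Hold that push steadily for two seconds or more, and finish the program still holding the block pressed there, without letting go, so that I can tighten the clamp screw; leave the wide block and the other things on the bench where they are.

Things in the scene. Friction and masses are not known exactly. Their poses are not given: they have to be found in the camera images.
- block: Narrow tube block to be clamped (loose, 0.4 kg): bare aluminium, 120 mm long (x), 60 wide (y), 28 high, two rows of four dark wells. An upright lug, 12 mm thick along x, 50 wide along y, stands on its tail, 48 mm behind the middle, rising to 70 mm above the underside. Origin: centre of underside; x points from lug to nose; z up. Starts flat on the bench, nose away from the robot (within 30 deg).
- block_lug (a point): Middle of the block's lug at the height to grip: 48 mm behind the block's middle (-x), 55 mm above its underside. The lug can be pinched front to back (12 mm) from above.
- wide_block: Not to be used: a similar aluminium block with a like lug, but 90 mm wide with three rows of wells (120 mm long); too wide for the channel. Origin: centre of the underside, x towards its nose. It and the narrow block may lie in each other's place.
- platform: Clamping platform fixed to the bench: grey plate 295 x 150 x 10 mm with a channel on top. x runs along the channel from its open mouth (robot side) to the spring stop, z up; origin on the bench under the channel centre line; plate from x = -110 to +185 mm. Channel floor at z = 10 mm, between aluminium rails 64 mm apart, 16 mm high, from x = -80 to +115 mm, flared at the mouth to x = -106.
- bridge (a point): Middle of the underside of the dark steel clamp bridge across the channel, platform x = 82.5 mm, 36 mm above the channel floor (8 mm above the block). The bridge spans x = 70 to 95 mm, 124 mm wide, 12 thick; black screw knob on top up to 78 mm above the bench. The lug cannot pass it: lay the block in with its nose short of the bridge (block origin at platform x = -8 mm), then slide along +x.
- channel_mouth (a point): Centre of the channel floor at the near end of the straight rails, platform x = -80 mm, z = 10 mm.
- stop_face (a point): Centre of the face of the spring stop (moves with it): a steel plate 56 mm wide, 24 mm high, its middle 14 mm above the channel floor, facing the mouth; at rest at platform x = 120 mm, so that the block first touches it with its origin at platform x = 60 mm and the lug at x = 12 mm.
- stop (a joint): How far the spring stop is pushed in along the platform's +x, m: 0 at rest, 0.032 at the end of its travel. Spring without preload, 700 N/m (0.7 N per mm): 11 N is about 0.016.
- dishes: Stack of three round lidded dishes, 92 mm across, 47 mm high, farther out on the bench; leave alone. Origin: centre of the underside.
- bottle: Glass bottle with a blue cap, 74 mm across, 150 mm high; leave alone. Origin: centre of the underside.
- rack: White tube rack full of capped tubes, 60 x 170 x 53 mm, near the robot on its right; leave alone. Origin: centre of the underside.
- jar: Small screw-cap jar, 40 mm across, 40 mm high, on the robot's side of the bench; leave alone. Origin: centre of the underside.
- screwdriver: Screwdriver, 170 mm long, lying to the left of the platform; leave alone. Its x axis runs from handle to tip.
There are look-alikes about, which are no part of the job. Leave any yellow look-alike of the block alone.

How it is judged:
By the outcome, as a careful person would: the job done as asked, in the order asked, and still so for the second after the job is handed in, while the arm keeps its last pose, push and grip.
It also fails if it takes over 51 s, if anything falls off the work surface, if the arm or the gripper's body presses on something with over 40 N, if the wrist force passes 120 N, or if a joint passes its speed limit or range.

## Working session

There is one attempt and no reset: what is moved stays moved. The work goes in short steps, Python scripts to look and compute and a tool call to move; the robot and the scene stay as the last step left them, time stands still between calls to the robot, and variables do not carry over. Pictures are saved under pics/ and viewed, at most 10 in all, crops included, and the job is handed in when it is done.

Besides the shell and the picture viewer there is one more tool, called after ">>>" in YAML: its name, and indented under it one key for each argument. carry_out: Moves the arm, as the interface text tells. Its arguments: {"type":"object","properties":{"commands":{"type":"array"},"grip":{"type":"number"}},"required":["commands"]}

```bash
mkdir -p pics
cat > h.py <<'E'
import numpy as np,cv2
from rig import sense,get_image,hand_in
def cloud(c):
    h,w=c["depth"].shape;u,v=np.meshgrid(np.arange(w),np.arange(h));d=c["depth"]
    P=np.stack([(u-c["cx"])/c["fx"]*d,(v-c["cy"])/c["fy"]*d,d],-1)
    E=np.array(c["extrinsics"]);R,t=E[:3,:3],E[:3,3]
    W=(P-t)@R; W[d==0]=np.nan
    return W
def save(im,n): cv2.imwrite("pics/"+n,im[...,::-1])
E
python3 - <<'E'
from h import *
print(sense())
for n in("top","scene"):
    c=get_image(n);save(c["img"],n+"1.png");np.savez("pics/"+n+"1.npz",W=cloud(c),img=c["img"]);print(n,np.round(c["extrinsics"],3),c["fx"])
E
```

```text
{'clock': 0.0, 'joints': array([ 6.01845260e+01,  2.01251019e+01,  9.46779222e+01, -2.44229811e-03,
        6.52660847e+01, -4.84587543e+00]), 'qvel': array([ 0.06618451,  0.05076725,  0.1270217 ,  0.0877069 , -0.07597447,
        0.09363375]), 'effort': array([ 6.45388154e-04, -5.06112671e+01, -2.91409814e+01, -4.08841515e-05,
        4.52643944e-03,  4.21833448e-06]), 'ee_pos': array([231.99320235, 498.33289709, 255.744651  ]), 'tcp_rot': array([-1.79930951e+02, -3.62893606e-03,  1.55031422e+02]), 'wrist_force': array([-0.02570163, -0.57625273,  0.68893993]), 'moment': array([ 0.00747094,  0.00348653, -0.01701436]), 'grip_force': 0.0, 'finger_gap': 85.27208447505652}
top [[ 6.000000e-03 -1.000000e+00  1.200000e-02  2.795600e+01]
 [-9.960000e-01 -7.000000e-03 -8.500000e-02  5.225780e+02]
 [ 8.500000e-02 -1.100000e-02 -9.960000e-01  1.274927e+03]
 [ 0.000000e+00  0.000000e+00  0.000000e+00  1.000000e+00]] 625.0568581707913
scene [[ 2.870000e-01  9.580000e-01  1.200000e-02 -2.032210e+02]
 [ 6.250000e-01 -1.780000e-01 -7.600000e-01 -2.549190e+02]
 [-7.260000e-01  2.260000e-01 -6.500000e-01  1.692774e+03]
 [ 0.000000e+00  0.000000e+00  0.000000e+00  1.000000e+00]] 609.1543718126288
```

View pics/top1.png

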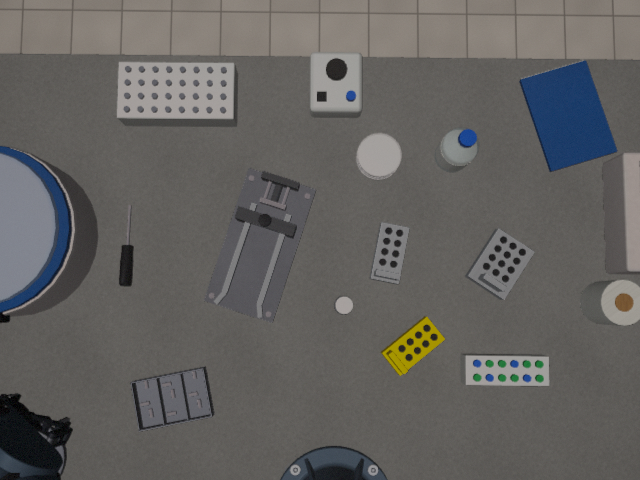

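View pics/scene1.png

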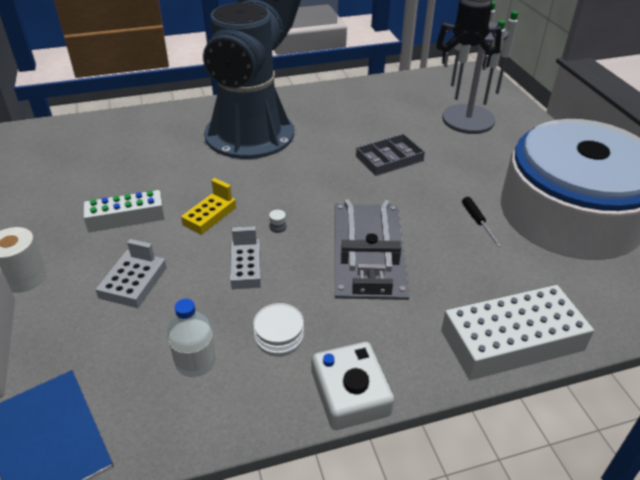

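Candidates in the top view: grey 2x4-well block at (390,252), grey 3x4-well block at (501,264), and yellow look-alike at (413,346). The description fits (390,252). The platform is at about (262,243), with its mouth at (240,305) and its stop at (277,190).

Run:
```python
from h import *
D=np.load("pics/top1.npz");W=D["W"];im=D["img"]
a=cv2.resize(im[210:300,340:430],(400,400),interpolation=2);b=cv2.resize(im[160:330,190:330],(494,600),interpolation=2)
o=np.zeros((600,794,3),np.uint8);o[:400*3//4,:300]=cv2.resize(a,(300,300));o[:,300:]=b
save(o,"crop.png")
def reg(u0,u1,v0,v1,z0,z1):
    p=W[v0:v1,u0:u1].reshape(-1,3);return p[(p[:,2]>z0)&(p[:,2]<z1)]
def rect(n,p):
    (c,s,a)=cv2.minAreaRect(p[:,:2].astype(np.float32));print(n,len(p),np.round(c,1),np.round(s,1),round(a,1),"z",np.round(np.percentile(p[:,2],[5,50,95]),1))
rect("narrow",reg(362,418,215,290,20,80));rect("body",reg(362,418,215,290,20,34));rect("lug",reg(362,418,215,290,60,80))
rect("wide",reg(462,540,222,305,20,80));rect("bench",reg(330,360,180,220,-10,10))
rect("plate",reg(195,325,160,330,5,15));rect("all",reg(195,325,160,330,5,100));rect("bridge",reg(195,325,190,250,50,62));rect("knob",reg(195,325,190,250,68,90))
rect("rails",reg(195,325,210,330,20,32));rect("stop",reg(245,305,165,207,28,60))
D=np.load("pics/scene1.npz");W=D["W"]
rect("S body",reg(220,270,225,292,20,34));rect("S lug",reg(220,270,220,292,60,80));rect("S plate",reg(325,415,195,305,5,15));rect("S bridge",reg(325,415,225,265,50,62));rect("S rails",reg(325,415,195,242,20,29))
```

```text
narrow 1686 [ 520.4 -114.7] [ 60.7 120.6] 78.7 z [24.2 28.6 69.5]
body 1481 [ 520.4 -114.7] [ 60.7 120.6] 78.7 z [24.1 28.2 32.3]
lug 158 [ 473.1 -105.2] [50.2 11.9] 79.1 z [65.2 69.7 73.1]
wide 2556 [ 498.7 -345. ] [ 91.6 121.7] 56.6 z [24.  28.8 67.7]
bench 1194 [635.2 -22.1] [85.5 62.2] 0.1 z [-4.3  0.2  4.7]
plate 7261 [539.4 157.6] [357.  272.9] 0.3 z [ 5.8  9.9 13.9]
all 10302 [539.4 157.6] [357.  272.9] 0.3 z [ 6.1 11.3 57.6]
bridge 611 [580.  141.7] [124.6  25.6] 72.5 z [53.3 58.  61.3]
knob 133 [579.8 141.8] [24.3 24. ] 46.8 z [73.7 78.1 82.8]
rails 1084 [506.  161.7] [122.9 227.6] 74.3 z [21.7 25.8 30.5]
stop 583 [640.1 123.4] [80.8 76.3] 70.6 z [28.9 38.4 47. ]
S body 1154 [ 521.2 -113.2] [ 60.4 127.3] 79.0 z [24.5 28.8 32. ]
S lug 181 [ 474.6 -104. ] [50. 20.] 78.0 z [60.9 68.5 73. ]
S plate 3836 [525.5 168.6] [205.8 360.1] 71.9 z [ 7.4 11.1 14. ]
S bridge 589 [581.1 142.9] [122.9  31.9] 72.2 z [51.6 58.3 61.3]
S rails 381 [464.4 179.9] [103.5 144.7] 72.5 z [22.9 26.5 28.7]
```

View pics/crop.png

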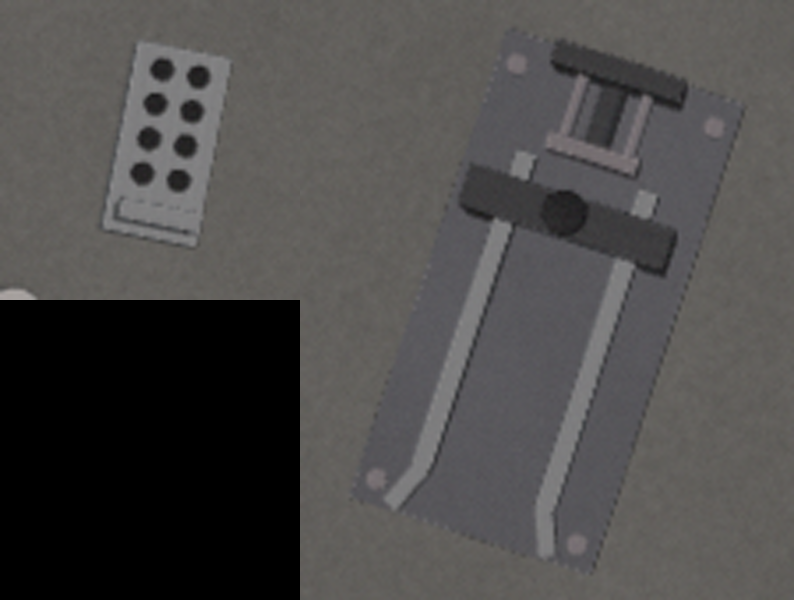

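Left panel: two rows of four wells with the lug at the tail, so this is the narrow block. Its measured size is 120.6 x 60.7 with the lug top at 69.7, which matches. Right panel: the platform, with the rails, bridge and stop clear. Next I refine the platform pose and work out the moves.

```bash
cat >> h.py <<'E'
from scipy.spatial.transform import Rotation as Ro
def rows(c0,y0,c1,y1):
    R=Ro.from_euler('xyz',[180,0,y0],degrees=True)
    d=R.inv().apply(np.array(c1)-np.array(c0))
    r=(R.inv()*Ro.from_euler('xyz',[180,0,y1],degrees=True)).as_rotvec(degrees=True)
    return np.round(np.r_[d/200,r/45],4)
E
python3 - <<'E'
from h import *
from scipy.optimize import minimize
D=np.load("pics/top1.npz");W=D["W"].astype(float)
# rails: fit 4 mm wide unknown; use straight part between mouth and bridge in a guess frame, then refine
def fr(p,o,yaw):
    a=np.radians(yaw);d=p[:,:2]-o;return np.c_[d@[np.cos(a),np.sin(a)],d@[-np.sin(a),np.cos(a)]]
P=W[160:330,190:330].reshape(-1,3);P=P[~np.isnan(P[:,2])]
yaw=-17.4;a=np.radians(yaw);o=np.array([580,141.75])-82.5*np.array([np.cos(a),np.sin(a)])
for it in range(4):
    q=fr(P,o,yaw);m=(P[:,2]>18.5)&(P[:,2]<33)&(q[:,0]>-78)&(q[:,0]<60)&(abs(q[:,1])<55)
    L=q[m&(q[:,1]>0)];R=q[m&(q[:,1]<0)]
    pl=np.polyfit(L[:,0],L[:,1],1);pr=np.polyfit(R[:,0],R[:,1],1)
    dy=(pl[1]+pr[1])/2;da=(pl[0]+pr[0])/2
    a=np.radians(yaw);o=o+dy*np.array([-np.sin(a),np.cos(a)]);yaw+=np.degrees(da)
    print(len(L),len(R),pl,pr,yaw,o, L[:,1].min(),R[:,1].max())
# plate ends / stop / bridge in frame
q=fr(P,o,yaw)
b=(P[:,2]>52)&(P[:,2]<63);print("bridge x",np.percentile(q[b&(abs(q[:,0]-82)<20),0],[1,99]),np.percentile(q[b,1],[1,99]))
s=(P[:,2]>26)&(P[:,2]<42)&(q[:,0]>105)&(q[:,0]<130);print("stop",np.percentile(q[s,0],[1,50,99]),np.percentile(q[s,1],[1,99]))
pl=(abs(q[:,1])<70)&(P[:,2]>5.5);h=np.histogram(q[pl,0],bins=np.arange(-130,200,3));print(h[0][:12],h[0][-12:])
lug=np.array([473.1,-105.2,61.]);print("L",rows([232.143,498.592,256.29],155.03,[472.7,-105,256],78.6))
a=np.radians(yaw)
for x in(-56,12,27.7): print(x,o+x*np.array([np.cos(a),np.sin(a)]))
E
```

```text
423 407 [-2.96727092e-03  3.75482558e+01] [-2.64178573e-03 -3.81126500e+01] -17.560687636689263 [501.19078446 166.15158153] 22.995274029379313 -31.367968601690087
424 407 [4.07938885e-04 3.78489478e+01] [ 1.39725253e-04 -3.78305194e+01] -17.54499821483578 [501.19356454 166.16036636] 23.379948107877023 -31.130322598330014
424 407 [1.36635990e-04 3.78397523e+01] [-1.31858827e-04 -3.78397142e+01] -17.54486135919181 [501.19357028 166.16038452] 23.360736182719116 -31.13519767990471
424 407 [1.34269470e-04 3.78397334e+01] [-1.34227799e-04 -3.78397331e+01] -17.544860165424407 [501.19357033 166.16038468] 23.36062992155033 -31.135178865716277
bridge x [69.92784019 94.97115793] [-60.92886874  61.16566304]
stop [106.08042687 123.07175395 129.68758314] [-43.47556932  42.35358738]
[ 0  1  2  1  2  2 24 93 95 94 97 90] [ 88  86 183  91  86  97  90  40   1   5   3   1]
L [-2.3644e+00 -2.2281e+00  1.4000e-03  0.0000e+00 -0.0000e+00  1.6984e+00]
-56 [447.79862209 183.04172061]
12 [512.63534496 162.54295556]
27.7 [527.60500009 157.81015245]
```

>>> carry_out:
  commands:
    - [-0.22,-0.21,0,0,0,0]
    - [-0.5,-0.47,0,0,0,0]
    - [-0.75,-0.705,0,0,0,0]
    - [-1,-0.94,0,0,0,0]
  grip: 50

```text
clock: 0.6
ee_pos: [324.6, 266.2, 256.2]
tcp_rot: [180.0, 0.0, 155.1]
wrist_force: [0.1, 0.3, -0.1]
finger_gap: 50.1
grip_force: 0.0
```

>>> carry_out:
  commands:
    - [-0.25,-0.235,0,0,0,0]
    - [-0.5,-0.47,0,0,0,0.2]
    - [-0.75,-0.705,0,0,0,0.4]
    - [-1,-0.94,0,0,0,0.6]
    - [-1,-0.94,0,0,0,0.8]
    - [-1,-0.94,0,0,0,1]
    - [-1,-0.94,0,0,0,1]
    - [-1,-0.94,0,0,0,1]

```text
clock: 1.6
ee_pos: [426.2, 13.4, 256.2]
tcp_rot: [-180.0, -0.0, 110.3]
wrist_force: [0.4, 0.7, 0.4]
finger_gap: 49.7
grip_force: 0.0
```

Run:
```python
from h import *
s=sense();print(s["ee_pos"],s["tcp_rot"],abs(s["qvel"]).max(),s["wrist_force"])
p=s["ee_pos"];print(rows(p,s["tcp_rot"][2],[472.9,-105,120],78.6))
```

```text
[426.15520578  13.44310883 256.22216587] [-1.79990738e+02 -6.20049447e-03  1.10255009e+02] 0.5052973822796909 [0.36046578 0.68984807 0.42556183]
[-0.6365  0.0142  0.6811 -0.     -0.      0.7034]
```

>>> carry_out:
  commands:
    - [-0.2,0.005,0.2,0,0,0.2]
    - [-0.45,0.01,0.4,0,0,0.4]
    - [-0.636,0.014,0.6,0,0,0.6]
    - [-0.636,0.014,0.68,0,0,0.703]
    - [-0.636,0.014,0.68,0,0,0.703]
    - [-0.636,0.014,0.68,0,0,0.703]
    - [-0.636,0.014,0.68,0,0,0.703]

```text
clock: 2.48
ee_pos: [472.9, -105.0, 121.3]
tcp_rot: [179.9, 0.0, 78.5]
wrist_force: [0.5, 0.3, 1.2]
finger_gap: 50.3
grip_force: 0.0
```

Run:
```python
from h import *
s=sense();print(s["ee_pos"],s["tcp_rot"],abs(s["qvel"]).max())
c=get_image("wrist");save(c["img"],"w1.png")
W=dict(c);R=Ro.from_euler('xyz',s["tcp_rot"],degrees=True).as_matrix()
T=np.eye(4);T[:3,:3]=R;T[:3,3]=s["ee_pos"];W["extrinsics"]=np.linalg.inv(T@np.array(c["hand_eye"]))
P=cloud(W).reshape(-1,3)
near=(abs(P[:,0]-500)<110)&(abs(P[:,1]+110)<80)
for n,z in(("body",(22,33)),("lug",(64,76))):
    p=P[near&(P[:,2]>z[0])&(P[:,2]<z[1])]
    if len(p)>5:(q,w,a)=cv2.minAreaRect(p[:,:2].astype(np.float32));print(n,len(p),q,w,a,np.median(p[:,2]))
print(rows(s["ee_pos"],s["tcp_rot"][2],[472.9,-105,61],78.6))
```

```text
[ 472.93463396 -105.04777634  121.27022442] [1.79904235e+02 1.15824645e-02 7.85348354e+01] 0.49121497495898003
body 15265 (491.3081970214844, -100.97509002685547) (81.46315002441406, 193.6478729248047) 67.39698791503906 28.029284445089342
lug 2111 (474.29608154296875, -104.64910888671875) (50.53577423095703, 12.019092559814453) 78.86073303222656 69.79647522684974
[ 2.000e-04 -2.000e-04  3.014e-01  0.000e+00  0.000e+00 -1.400e-03]
```

View pics/w1.png

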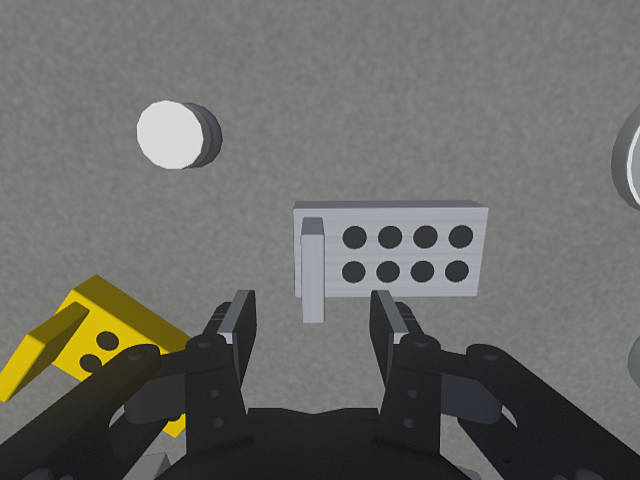

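The wrist view shows the lug at (313,270), between the open fingers. The wrist-measured lug is within 1.3 mm of the top-camera one, and the yellow look-alike at (90,350) is clear. Now I descend and pinch.

>>> carry_out:
  commands:
    - [0,0.005,0.15,0,0,0]
    - [0,0.005,0.3,0,0,0]
    - [0,0.005,0.3,0,0,0]
    - [0,0.005,0.3,0,0,0]

```text
clock: 3.02
ee_pos: [474.1, -105.6, 61.4]
tcp_rot: [179.9, 0.0, 78.4]
wrist_force: [0.2, -0.3, 0.9]
finger_gap: 50.2
grip_force: 0.0
```

>>> carry_out:
  commands:
    - [0,0,0,0,0,0]
    - [0,0,0,0,0,0]
    - [0,0,0,0,0,0]
    - [0,0,0,0,0,0]
    - [0,0,0,0,0,0]
    - [0,0,0,0,0,0]
  grip: 0

```text
clock: 3.78
ee_pos: [473.8, -105.6, 61.1]
tcp_rot: [179.9, 0.0, 78.4]
wrist_force: [-2.1, 1.8, 8.5]
finger_gap: 11.3
grip_force: 59.8
```

>>> carry_out:
  commands:
    - [0,0,-0.15,0,0,0]
    - [0,0,-0.35,0,0,0]
    - [0,0,-0.4,0,0,0]
    - [0,0,-0.4,0,0,0]
    - [0,0,-0.4,0,0,0]

```text
clock: 4.4
ee_pos: [472.7, -105.3, 138.9]
tcp_rot: [-179.9, -0.0, 78.4]
wrist_force: [0.2, -0.5, -3.8]
finger_gap: 11.2
grip_force: 59.8
```

Run:
```python
from h import *
s=sense();print(s["ee_pos"],s["tcp_rot"],s["wrist_force"],s["moment"],s["finger_gap"],s["grip_force"])
c=get_image("top");W=cloud(c);np.savez("pics/top2.npz",W=W,img=c["img"]);save(c["img"],"top2.png")
a=np.radians(-17.545);t=np.array([501.2,166.15])-56*np.array([np.cos(a),np.sin(a)]);print(t,rows(s["ee_pos"],s["tcp_rot"][2],[*t,s["ee_pos"][2]],72.45))
```

```text
[ 472.74499976 -105.34260782  138.94968373] [-1.79865265e+02 -1.49932308e-02  7.83966632e+01] [ 0.22296853 -0.53191518 -3.75463419] [-0.00416614  0.17991524 -0.02296022] 11.154092140701493 59.79137599468231
[447.80509296 183.03146624] [ 1.3873 -0.4122 -0.      0.     -0.      0.1321]
```

>>> carry_out:
  commands:
    - [0.15,-0.045,0,0,0,0]
    - [0.3,-0.09,0,0,0,0]
    - [0.5,-0.149,0,0,0,0]
    - [0.7,-0.208,0,0,0,0.03]
    - [0.85,-0.253,0,0,0,0.07]
    - [0.95,-0.282,0,0,0,0.1]
    - [1,-0.3,0,0,0,0.132]
    - [1,-0.3,0,0,0,0.132]
    - [1,-0.3,0,0,0,0.132]

```text
clock: 5.58
ee_pos: [454.8, 102.0, 139.8]
tcp_rot: [-180.0, 0.0, 72.5]
wrist_force: [1.0, -0.3, -3.0]
finger_gap: 11.0
grip_force: 59.7
```

Run:
```python
from h import *
s=sense();print(s["ee_pos"],s["tcp_rot"],s["qvel"].max())
a=np.radians(-17.545);t=np.array([501.2,166.15])-58*np.array([np.cos(a),np.sin(a)]);print(rows(s["ee_pos"],s["tcp_rot"][2],[*t,s["ee_pos"][2]],72.455))
```

```text
[454.80369141 102.01482918 139.82364104] [-1.79956271e+02  2.61411355e-02  7.24776051e+01] 0.1663506312981576
[ 0.3758 -0.1653 -0.      0.     -0.      0.0005]
```

>>> carry_out:
  commands:
    - [0.15,-0.066,0,0,0,0]
    - [0.3,-0.132,0,0,0,0]
    - [0.376,-0.165,0.05,0,0,0]
    - [0.376,-0.165,0.17,0,0,0]
    - [0.376,-0.165,0.17,0,0,0]
    - [0.376,-0.165,0.17,0,0,0]

```text
clock: 6.32
ee_pos: [446.5, 183.6, 106.6]
tcp_rot: [180.0, 0.0, 72.4]
wrist_force: [0.9, -0.2, -3.2]
finger_gap: 11.6
grip_force: 59.7
```

```bash
cat >> h.py <<'E'
def wcloud(s):
    c=get_image("wrist");T=np.eye(4);T[:3,:3]=Ro.from_euler('xyz',s["tcp_rot"],degrees=True).as_matrix();T[:3,3]=s["ee_pos"]
    w=dict(c);w["extrinsics"]=np.linalg.inv(T@np.array(c["hand_eye"]));return c["img"],cloud(w)
def pf(W,o=(501.2,166.15),yaw=-17.545):
    a=np.radians(yaw);d=W[...,:2]-o
    return np.stack([d@[np.cos(a),np.sin(a)],d@[-np.sin(a),np.cos(a)],W[...,2]],-1)
E
python3 - <<'E'
from h import *
s=sense();print(s["ee_pos"],s["tcp_rot"],s["qvel"].max(), pf(s["ee_pos"]))
im,W=wcloud(s);c=get_image("top");W2=cloud(c);save(np.hstack([cv2.resize(im,(400,300)),cv2.resize(c["img"][150:330,180:420],(400,300))]),"w2.png")
np.savez("pics/w2.npz",W=W,W2=W2)
ub=s["ee_pos"][2]-61
for n,w in(("wrist",W),("top",W2)):
    q=pf(w).reshape(-1,3)
    for nm,z0,z1,x0,x1 in(("rails",20,31,-75,65),("blocktop",ub+23,ub+33,-30,62),("lug",ub+65,ub+76,-90,-30)):
        for sg in(1,-1):
            p=q[(q[:,2]>z0)&(q[:,2]<z1)&(q[:,0]>x0)&(q[:,0]<x1)&(sg*q[:,1]>0)&(abs(q[:,1])<48)]
            if nm=="rails":p=p[abs(p[:,1])>32.5]
            if len(p)<20:print(n,nm,sg,len(p));continue
            if nm=="rails":print(n,nm,sg,len(p),np.polyfit(p[:,0],p[:,1],1).round(4),p[:,0].mean().round())
            else:
                # outer edge per x bin
                b=[(x,(sg*p[abs(p[:,0]-x)<4,1]).max()) for x in range(x0,x1,6) if (abs(p[:,0]-x)<4).sum()>8]
                b=np.array(b);print(n,nm,sg,len(p),np.round(b[:,1]*sg,1),"x",p[:,0].min().round(1),p[:,0].max().round(1))
E
```

```text
[446.46262236 183.64714966 106.5804388 ] [1.79994815e+02 1.45715515e-03 7.24268099e+01] 0.14770578445471583 [-57.46562021   0.18234799 106.5804388 ]
wrist rails 1 5471 [-1.80000e-03  4.00853e+01] -4.0
wrist rails -1 0
wrist blocktop 1 11939 [31.7 31.7 31.8 31.8 31.9 31.8 31.9 31.9 32.  32.  32.  31.8 31.9 32.
 31.5] x -30.0 51.7
wrist blocktop -1 7901 [-20.9 -25.5 -26.4 -26.2 -21.  -24.3 -27.7 -27.9 -28.1 -27.9 -27.9 -28.1
 -28.  -28.1 -27.4] x -30.0 51.9
wrist lug 1 3490 [ 7.5 12.7 25.8 26.9 26.9 26.5 12.7 12.2] x -77.9 -35.1
wrist lug -1 1932 [-22.3 -23.  -23.2 -23. ] x -63.7 -49.1
top rails 1 91 [-0.0673 43.1192] 43.0
top rails -1 231 [ 6.10000e-03 -3.85769e+01] 20.0
top blocktop 1 165 [30.3 30.3 30.6 30.5 29.5] x 16.0 51.0
top blocktop -1 274 [-29.2 -29.7 -29.3 -29.4 -29.4 -29.2 -29.5 -29.5 -29.5] x -4.6 50.6
top lug 1 0
top lug -1 0
```

View pics/w2.png

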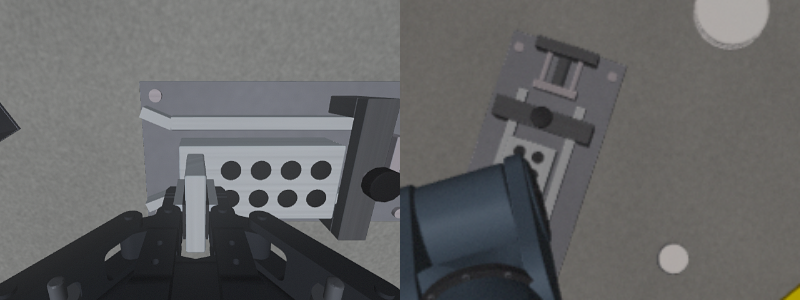

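The composite shows the block over the channel, its nose short of the bridge. The block is centred between the rails to about 0.5 mm in both cameras, so I lower it.

>>> carry_out:
  commands:
    - [0,0,0.06,0,0,0]
    - [0,0,0.1,0,0,0]
    - [0,0,0.12,0,0,0]
    - [0,0,0.14,0,0,0]
    - [0,0,0.155,0,0,0]
    - [0,0,0.155,0,0,0]
    - [0,0,0.155,0,0,0]

```text
clock: 7.3
ee_pos: [446.2, 184.1, 75.4]
tcp_rot: [180.0, -0.0, 72.5]
wrist_force: [-0.3, -0.1, -4.4]
finger_gap: 11.1
grip_force: 59.6
```

>>> carry_out:
  commands:
    - [0,0,0.008,0,0,0]
    - [0,0,0.014,0,0,0]
    - [0,0,0.019,0,0,0]
    - [0,0,0.02,0,0,0]
    - [0,0,0.02,0,0,0]

```text
clock: 7.92
ee_pos: [446.1, 184.1, 71.3]
tcp_rot: [-180.0, 0.0, 72.5]
wrist_force: [-0.3, 1.1, -3.4]
finger_gap: 11.1
grip_force: 59.7
```

>>> carry_out:
  commands:
    - [0,0,0.002,0,0,0]
    - [0,0,0.004,0,0,0]
    - [0,0,0.004,0,0,0]
    - [0,0,0.004,0,0,0]

```text
clock: 8.43
ee_pos: [446.1, 184.1, 71.1]
tcp_rot: [180.0, -0.0, 72.5]
wrist_force: [-5.4, -0.6, 9.4]
finger_gap: 11.4
grip_force: 61.7
```

Run:
```python
from h import *
s=sense();print(s["ee_pos"],s["wrist_force"],s["moment"],pf(s["ee_pos"]))
```

```text
[446.14313335 184.07192503  71.12316778] [-5.39754905 -0.63792812  9.44105154] [-0.21874823  0.75308196  0.04322364] [-57.8982973    0.49105153  71.12316778]
```

>>> carry_out:
  commands:
    - [0,0,-0.002,0,0,0]
    - [0,0.02,-0.002,0,0,0]
    - [0,0.05,-0.002,0,0,0]
    - [0,0.08,-0.002,0,0,0]
    - [0,0.11,-0.002,0,0,0]
    - [0,0.13,-0.002,0,0,0]
    - [0,0.14,-0.002,0,0,0]
    - [0,0.14,-0.002,0,0,0]

```text
clock: 9.43
ee_pos: [472.7, 175.7, 71.1]
tcp_rot: [-180.0, 0.0, 72.5]
wrist_force: [-4.4, 0.8, 5.1]
finger_gap: 11.0
grip_force: 61.2
```

```bash
cat > st.py <<'E'
from h import *
s=sense();a=np.radians(-17.545);f=s["wrist_force"]
print(s["clock"],"pf",pf(s["ee_pos"]).round(2),"F",np.round([f[0]*np.cos(a)+f[1]*np.sin(a),-f[0]*np.sin(a)+f[1]*np.cos(a),f[2]],2),"M",s["moment"].round(2),"rot",s["tcp_rot"].round(2),s["finger_gap"])
E
python3 st.py
```

```text
9.425 pf [-30.1    0.54  71.15] F [-4.48 -0.59  5.11] M [0.11 0.76 0.03] rot [-179.97    0.     72.46] 11.04678048025385
```

>>> carry_out:
  commands:
    - [0,0.02,-0.0015,0,0,0]
    - [0,0.05,-0.0015,0,0,0]
    - [0,0.08,-0.0015,0,0,0]
    - [0,0.11,-0.0015,0,0,0]
    - [0,0.14,-0.0015,0,0,0]
    - [0,0.16,-0.0015,0,0,0]
    - [0,0.17,-0.0015,0,0,0]
    - [0,0.17,-0.0015,0,0,0]

```text
clock: 10.42
ee_pos: [505.6, 165.3, 71.2]
tcp_rot: [180.0, -0.0, 72.5]
wrist_force: [0.6, -1.0, -1.8]
finger_gap: 11.5
grip_force: 59.9
```

```bash
python3 st.py
```

```text
10.425 pf [ 4.45  0.48 71.18] F [ 0.89 -0.76 -1.83] M [-0.13 -0.02 -0.03] rot [ 1.7996e+02 -1.0000e-02  7.2460e+01] 11.501714999206074
```

>>> carry_out:
  commands:
    - [0,0.015,0,0,0,0]
    - [0,0.03,0,0,0,0]
    - [0,0.045,0,0,0,0]
    - [0,0.06,0,0,0,0]
    - [0,0.06,0,0,0,0]
    - [0,0.06,0,0,0,0]

```text
clock: 11.18
ee_pos: [516.6, 161.8, 71.2]
tcp_rot: [-180.0, 0.0, 72.5]
wrist_force: [-3.4, 1.8, -0.1]
finger_gap: 11.2
grip_force: 60.4
```

```bash
python3 st.py
```

```text
11.175 pf [16.04  0.49 71.16] F [-3.8   0.72 -0.05] M [0.27 0.48 0.01] rot [-179.99    0.     72.46] 11.164928796784025
```

>>> carry_out:
  commands:
    - [0,0.01,0,0,0,0]
    - [0,0.02,0,0,0,0]
    - [0,0.03,0,0,0,0]
    - [0,0.04,0,0,0,0]
    - [0,0.04,0,0,0,0]
    - [0,0.04,0,0,0,0]

```text
clock: 11.92
ee_pos: [523.0, 159.7, 71.2]
tcp_rot: [-179.8, 0.0, 72.5]
wrist_force: [-12.3, 5.0, 6.9]
finger_gap: 11.3
grip_force: 61.4
```

```bash
python3 st.py
python3 - <<'E'
from h import *
s=sense();c=get_image("top");q=pf(cloud(c));D=np.load("pics/top1.npz");q0=pf(D["W"].astype(float))
im,W=wcloud(s)
save(np.vstack([np.hstack([cv2.resize(i[160:230,230:330],(400,280),interpolation=2) for i in(D["img"],c["img"])]),cv2.resize(im,(800,600))[300-150:300+150,:]])[:600],"p1.png")
for n,Q in(("rest",q0),("now",q)):
    p=Q.reshape(-1,3);p=p[(abs(p[:,1])<25)&(p[:,2]>27)&(p[:,2]<43)&(p[:,0]>100)&(p[:,0]<150)]
    print(n,len(p),np.histogram(p[:,0],bins=np.arange(100,151,2.5))[0])
E
```

```text
11.925 pf [22.68  0.43 71.17] F [-13.23   1.11   6.94] M [0.7  1.65 0.04] rot [-1.7983e+02  5.0000e-02  7.2460e+01] 11.31937455442215
rest 230 [ 0  0  0  0  0  0  0  5 41 25 32 22 11 18  9 13 17 12 10 15]
now 234 [ 0  0  1  0  3  5  7  8 10 11 11 22 19 29 27 28 13 12 14 14]
```

View pics/p1.png

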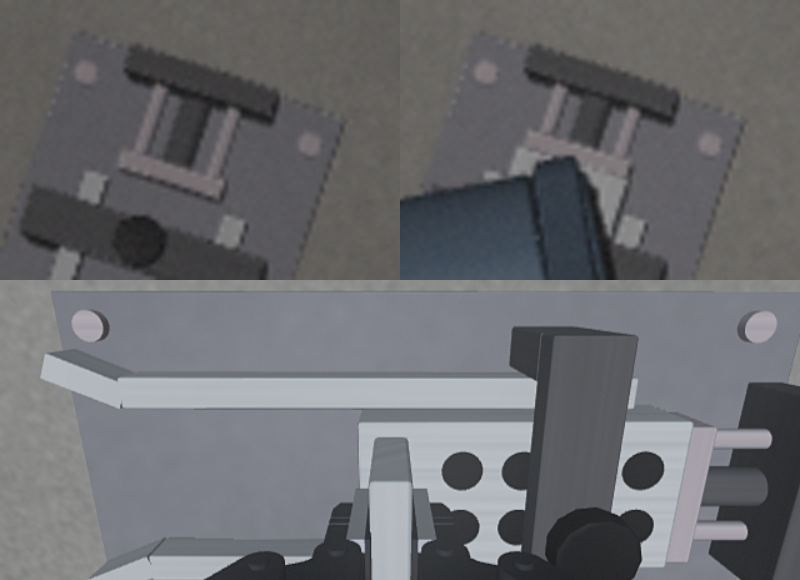

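The top-right panel shows the stop plate at (580,150) pressed in by the block's nose. The wrist view shows the block under the bridge with its nose against the plate at (690,500). Next I measure how far the stop is in.

```bash
cat > m.py <<'E'
from h import *
def edges(img,q,tag):
    i=img.astype(int);pk=(i[...,0]-i[...,2]>2*0+3)&(i[...,0]-i[...,1]>3)&(abs(q[...,1])<30)&(q[...,0]>105)&(q[...,0]<165)
    for y0,y1 in((-27,-21),(-10,10),(21,27)):
        m=pk&(q[...,1]>y0)&(q[...,1]<y1)&(q[...,2]>26)
        if m.sum()>4:print(tag,(y0,y1),m.sum(),np.percentile(q[m][:,0],[3,50,97]).round(1),"z",np.median(q[m][:,2]).round(1))
    b=q[...,2];m=(b>52)&(b<63)&(abs(q[...,1])<55)&(q[...,0]>55)&(q[...,0]<110)
    if m.sum()>20:print(tag,"bridge",np.percentile(q[m][:,0],[2,50,98]).round(1))
D=np.load("pics/top1.npz");edges(D["img"],pf(D["W"].astype(float)),"rest")
c=get_image("top");edges(c["img"],pf(cloud(c)),"top");s=sense();im,W=wcloud(s);edges(im,pf(W),"wrist")
E
python3 st.py;python3 m.py
```

```text
12.025 pf [22.7   0.46 71.19] F [-11.88   1.42   7.67] M [0.69 1.61 0.03] rot [-1.7983e+02  4.0000e-02  7.2460e+01] 11.30103664667024
rest (-27, -21) 9 [122.3 126.4 129.3] z 37.2
rest (-10, 10) 32 [121.1 125.4 129.2] z 35.5
rest (21, 27) 17 [122.5 129.  160.4] z 34.3
rest bridge [70.  82.2 94.6]
top (-27, -21) 9 [133.9 136.3 139.7] z 36.4
top (-10, 10) 22 [132.2 137.6 139.9] z 36.1
top (21, 27) 11 [131.8 137.2 157.3] z 36.9
top bridge [70.9 85.4 94.8]
wrist bridge [70.8 81.2 94.9]
```

>>> carry_out:
  commands:
    - [0,0.006,-0.002,0,0,0]
    - [0,0.012,-0.002,0,0,0]
    - [0,0.018,-0.002,0,0,0]
    - [0,0.023,-0.002,0,0,0]
    - [0,0.023,-0.002,0,0,0]
    - [0,0.023,-0.002,0,0,0]

```text
clock: 12.88
ee_pos: [526.9, 158.4, 71.3]
tcp_rot: [-179.8, 0.1, 72.5]
wrist_force: [-14.0, 6.0, 6.4]
finger_gap: 11.3
grip_force: 61.3
```

```bash
python3 st.py;python3 m.py|grep top
```

```text
12.875 pf [26.78  0.38 71.33] F [-15.14   1.53   6.42] M [0.92 1.86 0.06] rot [-1.7976e+02  7.0000e-02  7.2460e+01] 11.3227308556764
top (-27, -21) 10 [137.1 140.7 143.5] z 36.2
top (-10, 10) 26 [136.5 141.4 144.7] z 35.6
top (21, 27) 13 [137.1 141.3 157.6] z 35.7
top bridge [70.3 85.1 94.7]
```

>>> carry_out:
  commands:
    - [0,0.001,-0.001,0,0,0]
    - [0,0.001,-0.002,0,0,0]
    - [0,0.002,-0.003,0,0,0]
    - [0,0.002,-0.003,0,0,0]
    - [0,0.002,-0.003,0,0,0]
    - [0,0.002,-0.003,0,0,0]

```text
clock: 13.72
ee_pos: [527.2, 158.3, 71.7]
tcp_rot: [-179.8, 0.1, 72.5]
wrist_force: [-12.9, 6.8, 4.2]
finger_gap: 11.1
grip_force: 60.8
```

```bash
python3 st.py;python3 m.py|grep top
```

```text
13.725 pf [27.15  0.32 71.67] F [-14.34   2.56   4.16] M [1.   1.85 0.05] rot [-1.7975e+02  8.0000e-02  7.2460e+01] 11.098689296406313
top (-27, -21) 6 [137.2 142.1 144. ] z 32.8
top (-10, 10) 19 [136.9 141.7 144.2] z 34.3
top (21, 27) 11 [137.1 142.9 160.6] z 32.2
top bridge [70.7 85.4 94.6]
```

>>> carry_out:
  commands:
    - [0,0,0,0,0,0]
    - [0,0,0,0,0,0]
    - [0,0,0,0,0,0]
    - [0,0,0,0,0,0]
    - [0,0,0,0,0,0]
    - [0,0,0,0,0,0]
    - [0,0,0,0,0,0]
    - [0,0,0,0,0,0]
    - [0,0,0,0,0,0]
    - [0,0,0,0,0,0]
    - [0,0,0,0,0,0]
    - [0,0,0,0,0,0]
    - [0,0,0,0,0,0]
    - [0,0,0,0,0,0]
    - [0,0,0,0,0,0]
    - [0,0,0,0,0,0]
    - [0,0,0,0,0,0]
    - [0,0,0,0,0,0]
    - [0,0,0,0,0,0]
    - [0,0,0,0,0,0]

```text
clock: 16.32
ee_pos: [527.2, 158.2, 71.6]
tcp_rot: [-179.7, 0.1, 72.5]
wrist_force: [-12.0, 5.9, 3.3]
finger_gap: 10.8
grip_force: 60.8
```

```bash
python3 st.py;python3 m.py|grep top
python3 - <<'E'
from h import *
s=sense();im,W=wcloud(s);q=pf(W).reshape(-1,3)
m=(abs(q[:,2]-38)<7)&(q[:,0]>38)&(q[:,0]<66)&(q[:,1]>-20)&(q[:,1]<27);m2=(abs(q[:,2]-38)<7)&(q[:,0]>98)&(q[:,0]<133)&(q[:,1]>-20)&(q[:,1]<27)
m3=(q[:,2]<16)&(q[:,0]>-70)&(q[:,0]<0)&(q[:,1]>45)&(q[:,1]<65);m4=(q[:,2]<16)&(q[:,0]>60)&(q[:,0]<130)&(q[:,1]>45)&(q[:,1]<65)
for k in(m,m2,m3,m4):print(k.sum(),np.median(q[k,0]),np.median(q[k,2]))
E
```

```text
16.325 pf [27.13  0.29 71.65] F [-13.25   1.98   3.25] M [1.06 1.84 0.04] rot [-1.7974e+02  8.0000e-02  7.2460e+01] 10.784170478708525
top (-27, -21) 6 [138.1 141.5 143.4] z 36.3
top (-10, 10) 23 [136.3 141.1 143.9] z 36.0
top (21, 27) 13 [136.7 140.9 156.8] z 34.3
top bridge [71.3 85.  94.9]
4293 55.0028249168821 38.41814509478505
4871 120.51083178989238 38.18772255085925
5807 -34.93760346151201 9.840062649969026
2372 88.83013982723477 10.011323727376059
```

```bash
python3 -c "
from rig import hand_in;print(hand_in())"
```

```text
the job is handed in; nothing more can be done
None
```

The narrow block is flat in the channel under the bridge and still gripped. It holds the spring stop in by about 15 mm, which is roughly 11 N on the spring, and it stayed steady for over 2.5 s before I handed the job in. The wrist sensor reads about 13 N, which I put down to friction on the channel floor.

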